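# Unlatch and open the red seal chest

## Task

I need my seals: on the red lacquered chest, flip the brass hasp up off its staple until it sticks straight out or higher, then raise the red lid by its black pull until it stands about upright, and let go. Leave the hasp swung clear and keep the green chest shut.

Things in the scene. Friction and masses are not known exactly. Their poses are not given: they have to be found in the camera images.
- red_chest: Red lacquered chest, fixed, 150 mm deep (its x), 180 wide (y), 120 high with its 15 mm lid shut; may swap places with a like green chest. Origin: centre of its underside, z up; its front faces its -x, towards the robot within 15 degrees. On the front, seen from above: brass hasp with pull bar at y -45, black lid pull at y +45. Offsets given are in this frame, mm, lid shut.
- red_hasp (a joint): Hasp angle on the lid, rad: 0 hanging over the staple, 1.57 straight out, stop 1.9; stays where left, 1 N moves it. Brass strap 26 wide, hinged along y at x -80, z 115; its slot sits over a steel staple (tip x -95, z 92-104). Pull: brass roller 12 thick, 30 long along y, centre (-108, -45, 87), 27 clear of the face; pinched by its ends it spins freely as it is carried round the hinge.
- red_lid (a joint): Lid angle, rad: 0 shut, 1.57 upright, stop 1.75; stays where left; about 4 N at the pull raises it. Held shut (2 degrees of play) while the hasp is on the staple. Hinged along y at x 75, z 105. Pull: black roller 12 thick, 30 long along y, centre (-107, 45, 112.5), 26 clear of the lid's front edge; pinched by its ends it spins freely too.
- green_lid (a joint): Lid angle of the jade green chest (same build, 180 mm wide, beside the red one), rad: 0 shut. To be left shut.

How it is judged:
By the outcome, as a careful person would: the job done as asked, in the order asked, and still so for the second after the job is handed in, with the robot touching nothing.
It also fails if it takes over 48 s, if anything falls off the work surface, if the arm or the gripper's body presses on something with over 40 N, if the wrist force passes 120 N, or if a joint passes its speed limit or range.

## Robot

A 6-joint arm with a two-finger parallel gripper is mounted at the origin on the work surface. World frame = base frame: x ahead of the robot, y to its left, z up, the work surface at z = 0. Lengths are in m, angles in rad, forces in N, time in s.
With the tool pointing down it reaches from about 0.425 to 0.95 m from the base axis. Payload 3.5 kg.
Tool frame: the origin (TCP) lies at the very end of the fingers, on their centre line; the grasp point (between the pads) lies 19 mm behind it (ctrl.grip_point_offset is the distance from the TCP to the grasp point, in m); z points along the fingers, y is the line along which they close (so a half turn about z gives the same grasp; the last joint's range is limited). The gripper opens to 85 mm and grips with 20 to 120 N. Pads are 22 mm wide; open, the fingers measure 114 mm over their backs; the gripper's body (76 mm by 85 mm) begins 54 mm behind the grasp point. The pads swing forward as they close: fully open they stand 13 mm farther back than shut.
Start: joints at [-0.15, 0.286, 1.577, -0, 1.279, -0.15], TCP at [0.675, 0, 0.231] pointing down, gripper open.
Joint ranges: [-2.77, 2.77], [-0.9, 2.22], [0.21, 2.48], [-1.53, 4.67], [0.24, 2.81], [-2.84, 2.84]. Speed limits (rad/s): [2.79, 2.79, 3.14, 3.14, 3.14, 3.14].

## Interface

Orientations are given as a unit quaternion [x, y, z, w].
In Python, from plant import telemetry, vision, ctrl gives the robot as it stands.
- The arm moves only by the tool arm_command, never from a script. Its argument "series" is one flat list of numbers, 7 for each row, row after row: the shift along the tool's x, y, z in cm, then the turn, a rotation vector about the tool's x, y, z in degrees, then the closure, from 0 (fully open) to 1 (shut). A call has 1 to 10 rows; each row is the pose to reach, as a shift and turn from the pose commanded when the call began, along the tool's axes at that moment; what a row does not reach only later rows make up. A row lasts 1/12 s, in which the tool goes at most 41.7 mm and 7.16 degrees, less where a joint would pass 70% of its speed; a pose out of reach is approached as far as the arm can. A call with a gripper value outside its range is refused whole. The fingers move at their own pace and stop on an object; "force" is the grip in N (left out, the last holds). Time passes only in rows, so rows that repeat a pose let the fingers close. It gives the time, the measured TCP pose, the force, the opening and the grip force at its end, in the units of the state.
- telemetry.get_state(): the state, without advancing time (a new reading comes with each control period).
- vision.read_camera(name): name is "scene" or "side" or "wrist"; returns a dict with "color" (420x560x3 uint8, blue, green, red), "K" (3x3 intrinsics, pixels), "rvec" (rotation vector, rad) and "tvec" (3), from world to camera coordinates, as OpenCV has them; the wrist camera has in their place "T_tool_cam" (4x4, takes a point from camera to tool coordinates, whose origin is the TCP and whose axes are the flange's). Camera axes: x right, y down, z forward; pixel columns grow to the right and rows downward; lengths in m; the calibration is good to about 2 mm. A picture is of the moment at which its call begins: read the wrist's pose just before it. There is no depth.
- ctrl.sign_off(): hands the job in; it is judged then, once.
The state is a dict: "time": time; "qpos": joint angles; "dq": joint speeds; "joint_efforts": joint torques, N m; "eef_pos": TCP position; "tcp_rot": TCP orientation; "contact_force": force on the tool from outside, world axes, zero at the start; "wrist_torque": the same for the moment, N m; "opening": opening from 0.0 (shut) to 1.0 (fully open); "finger_force": force on a finger pad.
Only numpy, scipy, OpenCV 4.12 (cv2) and the standard library are available. Lean on these libraries where they do the work, as an engineer would, in place of code of your own. Each camera call takes 0.05 s, during which the arm holds its last target. There are 200 camera calls.

## Working session

There is one attempt and no reset: what is moved stays moved. The work goes in short steps, Python scripts to look and compute and a tool call to move; the robot and the scene stay as the last step left them, time stands still between calls to the robot, and variables do not carry over. Pictures are saved under pics/ and viewed, at most 10 in all, crops included, and the job is handed in when it is done.

Besides the shell and the picture viewer there is one more tool, called after "Request:" by a JSON object that holds its "method" and its "body", one argument or row to a line. arm_command: Moves the arm, as the interface text tells. Its arguments: {"type":"object","properties":{"series":{"type":"array","items":{"type":"number"}},"force":{"type":"number"}},"required":["series"]}

```bash
mkdir -p pics
cat > h.py <<'E'
import numpy as np, cv2
from scipy.spatial.transform import Rotation as R
from plant import telemetry, vision, ctrl
def cam(n):
    s=telemetry.get_state(); d=vision.read_camera(n)
    if n=='wrist':
        T=np.eye(4);T[:3,:3]=R.from_quat(s['tcp_rot']).as_matrix();T[:3,3]=s['eef_pos'];T=T@np.array(d['T_tool_cam'])
    else:
        T=np.eye(4);T[:3,:3]=cv2.Rodrigues(np.array(d['rvec'],float))[0];T[:3,3]=np.ravel(d['tvec']);T=np.linalg.inv(T)
    return d['color'],np.array(d['K']),T
def onz(K,T,p,z):
    r=T[:3,:3]@np.linalg.inv(K)@np.array([p[0],p[1],1.]);o=T[:3,3];return o+r*(z-o[2])/r[2]
def tri(obs):
    A=np.zeros((3,3));b=np.zeros(3)
    for K,T,p in obs:
        r=T[:3,:3]@np.linalg.inv(K)@np.array([p[0],p[1],1.]);r/=np.linalg.norm(r);P=np.eye(3)-np.outer(r,r);A+=P;b+=P@T[:3,3]
    return np.linalg.solve(A,b)
def proj(K,T,X):
    c=np.linalg.inv(T)@np.append(X,1);q=K@c[:3];return q[:2]/q[2]
E
python3 - <<'E'
from h import *
a=[]
for n in('scene','side'):
    c,K,T=cam(n);cv2.imwrite(f'pics/{n}0.png',c);print(n,T[:3,3].round(3),T[:3,2].round(2));np.savez(f'{n}0.npz',c=c,K=K,T=T)
    a.append(c)
c,K,T=cam('wrist');np.savez('wrist0.npz',c=c,K=K,T=T);print(T[:3,3])
a.append(c)
cv2.imwrite('pics/wrist0.png',c)
E
```

```text
scene [ 1.032 -0.124  0.756] [-0.58  0.12 -0.81]
side [0.469 0.428 0.672] [ 0.17 -0.62 -0.77]
[0.6749108  0.08503897 0.37241232]
```

View pics/scene0.png

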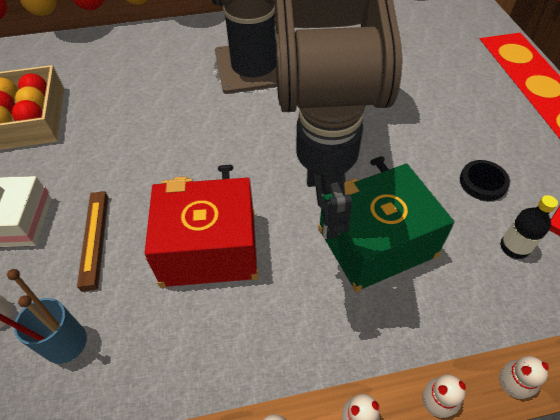

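View pics/side0.png

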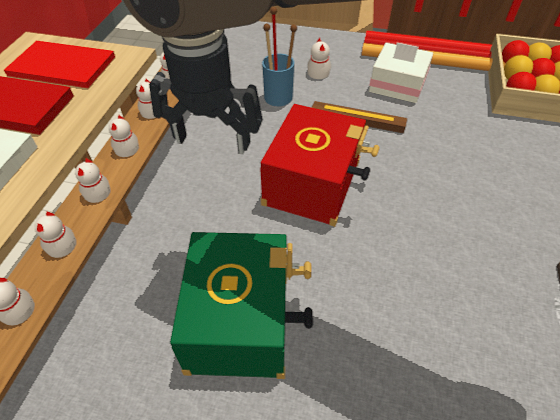

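The scene view shows the red chest on the robot's right, with its lid top around px (150-257, 178-255). The side view shows its lid with the hasp at about (360,135-150) and the black pull at about (358,172).

Run:
```python
from h import *
for n in('scene','side'):
    z=np.load(n+'0.npz');c,K,T=z['c'],z['K'],z['T']
    hsv=cv2.cvtColor(c,cv2.COLOR_BGR2HSV)
    m=((hsv[...,0]<6)|(hsv[...,0]>174))&(hsv[...,1]>170)
    roi=np.zeros_like(m); roi[165:300,135:270]=1 if n=='scene' else 0
    if n=='side': roi[95:230,250:385]=1
    m&=roi
    v=hsv[...,2][m]; t,_=cv2.threshold(v.reshape(-1,1),0,255,cv2.THRESH_OTSU)
    mm=(m&(hsv[...,2]>t)).astype(np.uint8)
    mm=cv2.morphologyEx(mm,cv2.MORPH_CLOSE,np.ones((9,9)));mm=cv2.morphologyEx(mm,cv2.MORPH_OPEN,np.ones((5,5)))
    k=max(cv2.findContours(mm,0,2)[0],key=cv2.contourArea)
    q=cv2.approxPolyDP(cv2.convexHull(k),6,True)[:,0]
    print(n,t)
    for p in q: print(p,onz(K,T,p,.12).round(4))
```

```text
scene 144.0
[248 178] [ 0.4908 -0.0856  0.12  ]
[251 245] [ 0.6355 -0.1037  0.12  ]
[145 253] [ 0.614  -0.2765  0.12  ]
[152 185] [ 0.47   -0.2604  0.12  ]
side 155.0
[293 105] [ 0.6137 -0.2679  0.12  ]
[364 120] [ 0.4704 -0.2542  0.12  ]
[341 182] [ 0.4889 -0.0836  0.12  ]
[263 163] [ 0.6296 -0.0964  0.12  ]
```

```bash
cat >> h.py <<'E'
C=np.array([.5517,-.179,0]);YAW=np.radians(-6.6)
def ch(x,y,z): return C+R.from_euler('z',YAW).apply([x/1e3,y/1e3,z/1e3])
# desired tool: z down, y along chest +-y
def plan(pt, sgn=1, yaw=None):
    s=telemetry.get_state();Rt=R.from_quat(s['tcp_rot']).as_matrix();p=np.array(s['eef_pos'])
    ey=sgn*R.from_euler('z',YAW if yaw is None else yaw).apply([0,1,0]);ez=np.array([0,0,-1.]);Rd=np.c_[np.cross(ey,ez),ey,ez]
    print('t',s['time'],'tcp',p.round(4),'shift cm',(Rt.T@(pt-p)*100).round(2),'rot deg',np.degrees(R.from_matrix(Rt.T@Rd).as_rotvec()).round(2),'F',np.round(s['contact_force'],1),'op',round(s['opening'],3),'ff',np.round(s['finger_force'],1))
E
python3 - <<'E'
from h import *
s=telemetry.get_state();print(R.from_quat(s['tcp_rot']).as_matrix().round(3),s['qpos'],ctrl.grip_point_offset)
d=ch(-108,-45,200);print(d,ch(-107,45,112.5));plan(d,1);plan(d,-1)
for n in('scene','side'):
    z=np.load(n+'0.npz');print(n,proj(z['K'],z['T'],ch(-108,-45,87)),proj(z['K'],z['T'],ch(-107,45,112.5)))
print(vision.read_camera('wrist')['T_tool_cam'].round(3))
E
```

```text
[[ 0.     1.    -0.002]
 [ 1.    -0.     0.   ]
 [ 0.    -0.002 -1.   ]] [-1.50014300e-01  2.87014357e-01  1.57783164e+00  9.06597370e-06
  1.27859654e+00 -1.50005524e-01] 0.0187
[ 0.43924357 -0.21128856  0.2       ] [ 0.45058129 -0.12199995  0.1125    ]
t 0.15 tcp [6.745e-01 1.000e-04 2.302e-01] shift cm [-21.14 -23.52   3.06] rot deg [-7.00e-02 -9.00e-02 -8.34e+01] F [-0.1 -0.4  0.4] op 0.999 ff 0.0
t 0.15 tcp [6.745e-01 1.000e-04 2.302e-01] shift cm [-21.14 -23.52   3.06] rot deg [-9.00e-02  8.00e-02  9.66e+01] F [-0.1 -0.4  0.4] op 0.999 ff 0.0
scene [181.23927784 179.64871098] [226.12001256 167.87713589]
side [375.14942282 150.08437542] [365.71477677 172.89652244]
[[-0.001 -0.946 -0.325  0.085]
 [ 1.    -0.    -0.002  0.   ]
 [ 0.001 -0.325  0.946 -0.142]
 [ 0.     0.     0.     1.   ]]
```

Request:
{"method": "arm_command", "body": {
  "series": [-4,-4,0,0,0,-7,0,-8,-8,0,0,0,-14,0,-11,-12,0,0,0,-21,0,-14,-15,1,0,0,-28,0,-17,-19,2,0,0,-35,0,-20,-22,3,0,0,-42,0,-21.1,-23.5,3,0,0,-49,0,-21.1,-23.5,3,0,0,-56,0,-21.1,-23.5,3,0,0,-63,0,-21.1,-23.5,3,0,0,-70,0]
}}

```text
time: 1.03
eef_pos: [0.4381, -0.2121, 0.2007]
tcp_rot: [0.183, 0.983, 0.0, -0.001]
contact_force: [0.1, 0.5, -0.9]
opening: 1.0
finger_force: 0.0
```

Request:
{"method": "arm_command", "body": {
  "series": [0,0,0,0,0,-7,0,0,0,0,0,0,-13.4,0,0,0,0,0,0,-13.4,0]
}}

```text
time: 1.28
eef_pos: [0.4397, -0.211, 0.2012]
tcp_rot: [0.068, 0.998, 0.0, -0.0]
contact_force: [0.4, 0.9, -0.8]
opening: 0.999
finger_force: 0.0
```

Run:
```python
from h import *
plan(ch(-108,-45,200),1)
c,K,T=cam('wrist');cv2.imwrite('pics/w1.png',c);np.savez('w1.npz',c=c,K=K,T=T)
for q in((-108,-45,87),(-108,-60,87),(-108,-30,87),(-107,45,112.5),(-75,-90,120),(-75,90,120)): print(q,proj(K,T,ch(*q)).round(1))
```

```text
t 1.2833 tcp [ 0.4397 -0.211   0.2012] shift cm [ 0.05 -0.03  0.12] rot deg [ 0.01 -0.01 -1.18] F [ 0.4  0.9 -0.8] op 0.999 ff 0.0
(-108, -45, 87) [280.4 204. ]
(-108, -60, 87) [260.2 204.4]
(-108, -30, 87) [300.7 203.6]
(-107, 45, 112.5) [414.1 214.4]
(-75, -90, 120) [215.6 266.2]
(-75, 90, 120) [479.5 260.9]
```

View pics/w1.png

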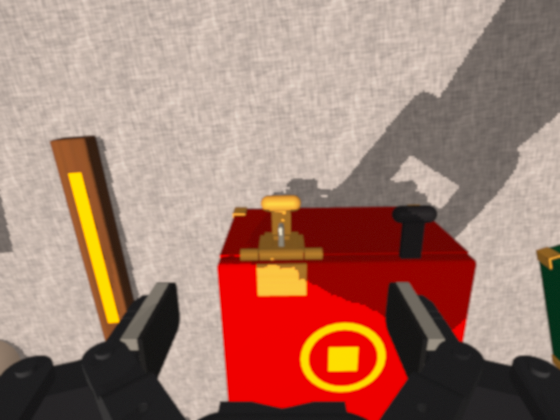

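The roller shows at px (281,203) and the black pull at (414,214). Both match the prediction within about 1 px, so I'm descending to the hasp.

Request:
{"method": "arm_command", "body": {
  "series": [0.05,-0.05,3.5,0,0,-1.2,0.3,0.05,-0.05,7,0,0,-1.2,0.3,0.05,-0.05,10,0,0,-1.2,0.3,0.05,-0.05,12.5,0,0,-1.2,0.3,0.05,-0.05,13.6,0,0,-1.2,0.3,0.05,-0.05,13.6,0,0,-1.2,0.3,0.05,-0.05,13.6,0,0,-1.2,0.4],
  "force": 30
}}

```text
time: 1.92
eef_pos: [0.4397, -0.2115, 0.0656]
tcp_rot: [0.059, 0.998, 0.0, -0.0]
contact_force: [0.3, -0.1, -0.7]
opening: 0.604
finger_force: 0.0
```

Request:
{"method": "arm_command", "body": {
  "series": [0,0,0,0,0,0,1,0,0,0,0,0,0,1,0,0,0,0,0,0,1,0,0,0,0,0,0,1,0,0,0,0,0,0,1,0,0,0,0,0,0,1,0,0,0,0,0,0,1,0,0,0,0,0,0,1],
  "force": 30
}}

```text
time: 2.58
eef_pos: [0.441, -0.2125, 0.0675]
tcp_rot: [0.058, 0.998, -0.001, 0.002]
contact_force: [-0.2, 0.5, 6.6]
opening: 0.322
finger_force: 29.3
```

Run:
```python
from h import *
plan(ch(-108,-45,65),1)
c,K,T=cam('wrist');cv2.imwrite('pics/w2.png',c)
```

```text
t 2.5833 tcp [ 0.441  -0.2125  0.0675] shift cm [0.19 0.1  0.25] rot deg [-0.12  0.22 -0.07] F [-0.2  0.5  6.6] op 0.322 ff 29.3
```

View pics/w2.png

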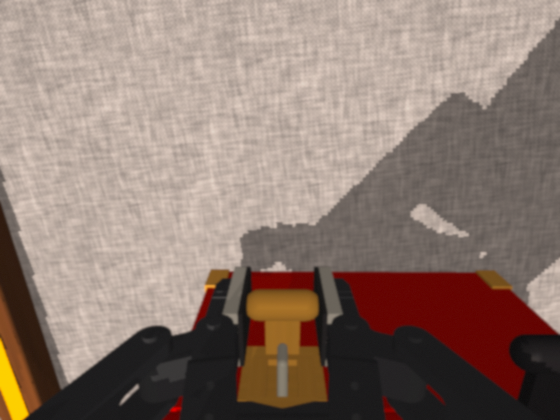

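The roller (280,303) is held between the pads. Next I'll swing it round the hinge.

Request:
{"method": "arm_command", "body": {
  "series": [0.2,0,-0.5,0,0,0,1,0.5,0,-1,0,0,0,1,0.9,0,-2,0,0,0,1,1.05,0,-2.5,0,0,0,1,1.05,0,-3,0,0,0,1,1.05,0,-3.5,0,0,0,1,0.9,0,-4,0,0,0,1,0.7,0,-4.5,0,0,0,1,0.5,0,-5,0,0,0,1,0.5,0,-5,0,0,0,1]
}}

```text
time: 3.47
eef_pos: [0.435, -0.2115, 0.1163]
tcp_rot: [0.058, 0.998, -0.001, 0.0]
contact_force: [1.0, -4.1, -1.4]
opening: 0.321
finger_force: 29.9
```

Request:
{"method": "arm_command", "body": {
  "series": [-0.3,0,-0.4,0,0,0,1,-0.6,0,-0.8,0,0,0,1,-0.9,0,-1.1,0,0,0,1,-1.3,0,-1.4,0,0,0,1,-1.3,0,-1.4,0,0,0,1]
}}

```text
time: 3.88
eef_pos: [0.4473, -0.2129, 0.1292]
tcp_rot: [0.058, 0.998, -0.001, -0.001]
contact_force: [-0.2, -5.4, -1.7]
opening: 0.321
finger_force: 30.0
```

Run:
```python
from h import *
plan(ch(-108,-45,65),1)
s=telemetry.get_state();v=R.from_euler('z',-YAW).apply(np.array(s['eef_pos'])-C)*1e3;print('chest frame tcp',v.round(1))
c,K,T=cam('side');cv2.imwrite('pics/s2.png',cv2.resize(c[60:260,200:460],None,fx=3,fy=3))
```

```text
t 3.8833 tcp [ 0.4473 -0.2129  0.1292] shift cm [0.81 0.07 6.42] rot deg [-0.07 -0.06 -0.03] F [-0.2 -5.4 -1.7] op 0.321 ff 30.0
chest frame tcp [-99.8 -45.7 129.2]
```

View pics/s2.png

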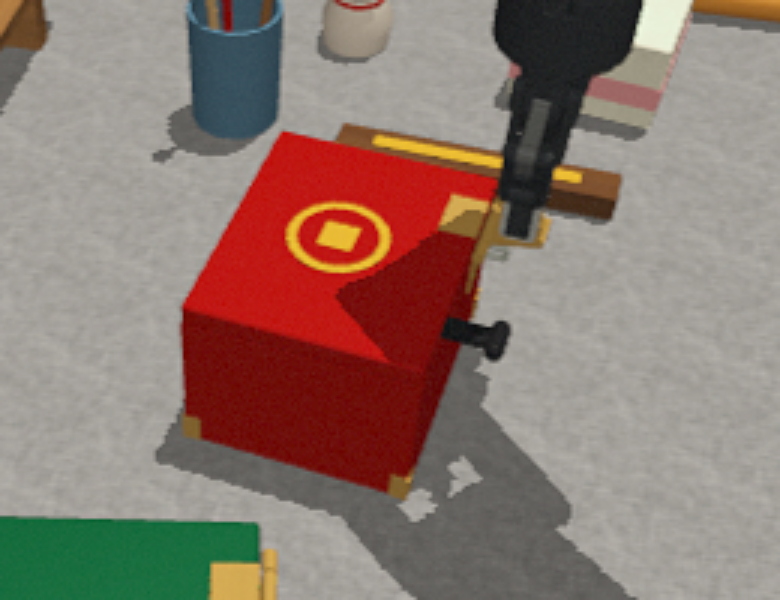

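The strap now stands straight out at the fingers (about 510,225). The TCP travel of +62 mm puts the hasp at roughly 103°. Next I'll release, rise and move over the black pull.

Request:
{"method": "arm_command", "body": {
  "series": [0,0,0,0,0,0,0.5,0,0,0,0,0,0,0.4,0,0,0,0,0,0,0.4,0,0,-3,0,0,0,0.3,0,0,-7,0,0,0,0.3,0.3,3,-7,0,0,0,0.3,0.7,6,-7,0,0,0,0.3,0.7,9,-7,0,0,0,0.3,0.7,9,-7,0,0,0,0.3,0.7,9,-7,0,0,0,0.3]
}}

```text
time: 4.77
eef_pos: [0.4504, -0.1205, 0.1991]
tcp_rot: [0.057, 0.998, 0.0, -0.001]
contact_force: [-0.2, 0.6, 0.9]
opening: 0.698
finger_force: 0.0
```

Run:
```python
from h import *
plan(ch(-107,45,91),1)
c,K,T=cam('wrist');cv2.imwrite('pics/w3.png',c);print(proj(K,T,ch(-107,45,112.5)),proj(K,T,ch(-102,-45,147)))
```

```text
t 4.7667 tcp [ 0.4504 -0.1205  0.1991] shift cm [-0.04 -0.15 10.81] rot deg [ 0.04 -0.06  0.12] F [-0.2  0.6  0.9] op 0.698 ff 0.0
[278.53531069 217.97635726] [123.73721223 246.3869092 ]
```

View pics/w3.png

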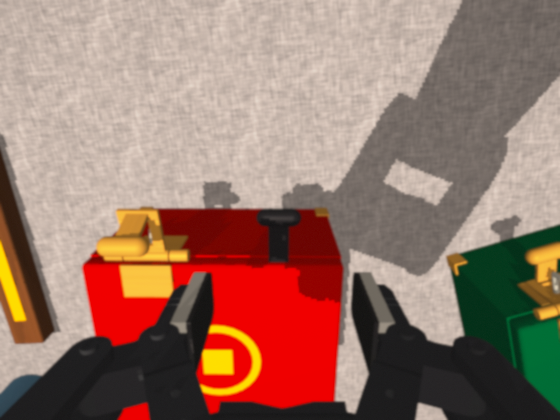

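The hasp roller is at (123,246), so it is swung out as planned. The black pull is at (278,217), as predicted. Descending to grip it.

Request:
{"method": "arm_command", "body": {
  "series": [0,-0.1,3.5,0,0,0,0.3,0,-0.1,7,0,0,0,0.3,0,-0.1,10,0,0,0,0.3,0,-0.1,10.7,0,0,0,0.3,0,-0.1,10.7,0,0,0,0.4,0,-0.1,10.7,0,0,0,1,0,-0.1,10.7,0,0,0,1,0,-0.1,10.7,0,0,0,1,0,-0.1,10.7,0,0,0,1,0,-0.1,10.7,0,0,0,1],
  "force": 40
}}

```text
time: 5.65
eef_pos: [0.4522, -0.1233, 0.0945]
tcp_rot: [0.058, 0.998, -0.0, 0.002]
contact_force: [-0.2, 4.4, 6.7]
opening: 0.318
finger_force: 39.3
```

Request:
{"method": "arm_command", "body": {
  "series": [0,0,0,0,0,0,1,0,0,0,0,0,0,1,0,0,0,0,0,0,1]
}}

```text
time: 5.9
eef_pos: [0.4522, -0.1233, 0.0945]
tcp_rot: [0.058, 0.998, -0.0, 0.002]
contact_force: [-0.2, 4.9, 5.2]
opening: 0.314
finger_force: 39.3
```

Run:
```python
from h import *
plan(ch(-107,45,91),1)
# arc for the lid pull: shift along tool x (=-chest x) and z(down)
r=np.array([-182,7.5])
for a in range(0,96,5):
    t=np.radians(a);x=r[0]*np.cos(t)+r[1]*np.sin(t);z=-r[0]*np.sin(t)+r[1]*np.cos(t)
    print(a,round(-(x-r[0])/10,2),round(-(z-r[1])/10,2))
```

```text
t 5.9 tcp [ 0.4522 -0.1233  0.0945] shift cm [0.18 0.11 0.35] rot deg [-0.01  0.2  -0.06] F [-0.2  4.9  5.2] op 0.314 ff 39.3
0 -0.0 -0.0
5 -0.13 -1.58
10 -0.41 -3.15
15 -0.81 -4.68
20 -1.35 -6.18
25 -2.02 -7.62
30 -2.81 -9.0
35 -3.72 -10.3
40 -4.74 -11.52
45 -5.86 -12.65
50 -7.08 -13.67
55 -8.38 -14.59
60 -9.75 -15.39
65 -11.19 -16.06
70 -12.68 -16.61
75 -14.21 -17.02
80 -15.78 -17.3
85 -17.36 -17.45
90 -18.95 -17.45
95 -20.53 -17.32
```

Request:
{"method": "arm_command", "body": {
  "series": [-0.1,0,-0.8,0,0,0,1,-0.2,0,-1.8,0,0,0,1,-0.5,0,-3.3,0,0,0,1,-0.9,0,-4.9,0,0,0,1,-1.5,0,-6.4,0,0,0,1,-2.1,0,-7.8,0,0,0,1,-2.9,0,-9.2,0,0,0,1,-3.8,0,-10.5,0,0,0,1,-4.8,0,-11.7,0,0,0,1,-6,0,-12.8,0,0,0,1]
}}

```text
time: 6.73
eef_pos: [0.5089, -0.13, 0.2199]
tcp_rot: [0.058, 0.998, -0.0, -0.003]
contact_force: [-3.2, 1.0, -3.1]
opening: 0.314
finger_force: 40.1
```

Run:
```python
from h import *
plan(ch(-107,45,91),1)
v=R.from_euler('z',-YAW).apply(np.array(telemetry.get_state()['eef_pos'])-C)*1e3;print(v.round(1))
```

```text
t 6.7333 tcp [ 0.5089 -0.13    0.2199] shift cm [ 5.82  0.12 12.92] rot deg [-0.02 -0.29 -0.04] F [-3.2  1.  -3.1] op 0.314 ff 40.1
[-48.2  43.8 219.9]
```

Request:
{"method": "arm_command", "body": {
  "series": [-1.2,0,-1,0,0,0,1,-2.5,0,-1.9,0,0,0,1,-3.9,0,-2.7,0,0,0,1,-5.3,0,-3.4,0,0,0,1,-6.8,0,-4,0,0,0,1,-8.4,0,-4.4,0,0,0,1,-9.9,0,-4.65,0,0,0,1,-11.5,0,-4.8,0,0,0,1,-13.1,0,-4.8,0,0,0,1,-13.1,0,-4.8,0,0,0,1]
}}

```text
time: 7.57
eef_pos: [0.6423, -0.146, 0.2691]
tcp_rot: [0.058, 0.998, -0.001, 0.001]
contact_force: [2.3, 0.7, 0.5]
opening: 0.31
finger_force: 40.5
```

Run:
```python
from h import *
plan(ch(67,45,270),1)
v=R.from_euler('z',-YAW).apply(np.array(telemetry.get_state()['eef_pos'])-C)*1e3;print(v.round(1))
c,K,T=cam('side');cv2.imwrite('pics/s3.png',c)
```

```text
t 7.5667 tcp [ 0.6423 -0.146   0.2691] shift cm [ 1.92  0.18 -0.09] rot deg [-0.07  0.14 -0.04] F [2.3 0.7 0.5] op 0.31 ff 40.5
[ 86.2  43.2 269.1]
```

View pics/s3.png

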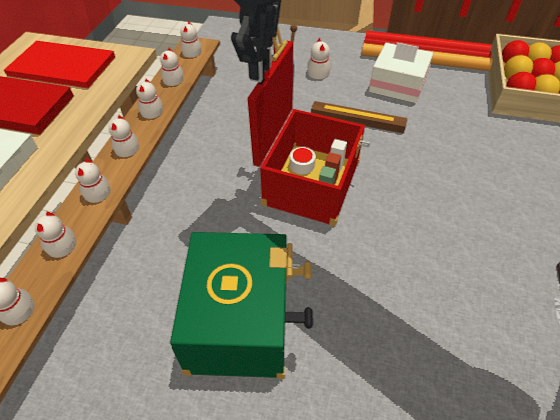

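The red lid stands upright at about 91° and the green chest is shut. Releasing and rising.

Request:
{"method": "arm_command", "body": {
  "series": [0,0,0,0,0,0,0.6,0,0,0,0,0,0,0.5,0,0,0,0,0,0,0.4,0,0,0,0,0,0,0.3,0,0,0,0,0,0,0.3,0,0,-2,0,0,0,0.3,0,0,-5,0,0,0,0.3,0,0,-8,0,0,0,0.3,0,0,-10,0,0,0,0.3,0,0,-10,0,0,0,0.3]
}}

```text
time: 8.45
eef_pos: [0.6418, -0.1459, 0.3757]
tcp_rot: [0.058, 0.998, -0.002, 0.005]
contact_force: [-0.3, -0.6, 1.3]
opening: 0.702
finger_force: 0.0
```

Request:
{"method": "arm_command", "body": {
  "series": [4,0,0,0,0,0,0.3,8,0,0,0,0,0,0.3,12,0,0,0,0,0,0.3,12,0,0,0,0,0,0.3,12,0,0,0,0,0,0.3]
}}

```text
time: 8.87
eef_pos: [0.5192, -0.1308, 0.3671]
tcp_rot: [0.058, 0.998, 0.0, -0.001]
contact_force: [0.8, -0.2, 0.5]
opening: 0.698
finger_force: 0.0
```

Run:
```python
from h import *
plan(ch(67,45,270),1)
c,K,T=cam('side');d,K2,T2=cam('scene')
cv2.imwrite('pics/s4.png',np.hstack([cv2.resize(c[20:220,200:400],None,fx=2,fy=2),cv2.resize(d[80:280,100:300],None,fx=2,fy=2)]))
```

```text
t 8.8667 tcp [ 0.5192 -0.1308  0.3671] shift cm [-10.49   0.1    9.7 ] rot deg [ 0.01 -0.07 -0.1 ] F [ 0.8 -0.2  0.5] op 0.698 ff 0.0
```

View pics/s4.png

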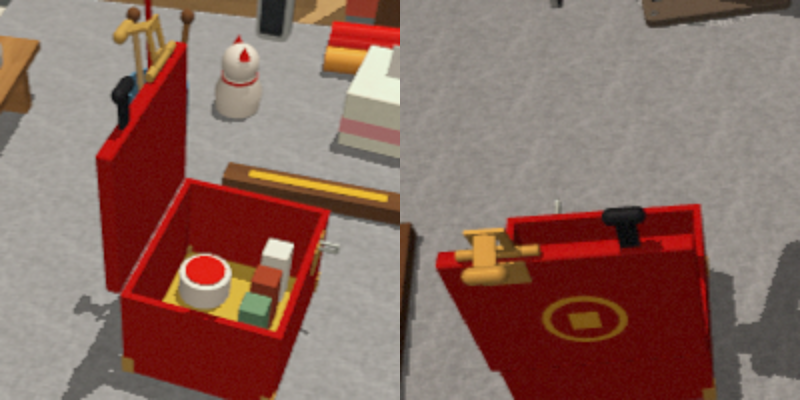

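The lid stands upright on its own. The hasp is still swung out, with its roller at (130,30) in the left crop, and the gripper is clear of everything.

```bash
python3 -c "
from plant import ctrl;print(ctrl.sign_off())"
```

```text
the job is handed in; nothing more can be done
None
```

The red chest's hasp is swung clear at about 103°, its lid stands upright on its own at about 91°, the green chest is still shut, and I handed the job in at about 9 s of the 48 s allowed with the robot touching nothing.

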